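# Load a vial block into its carrier and hold the carrier up by its bail

## Robot

A 6-joint arm with a two-finger parallel gripper is mounted at the origin on a cart in front of the work surface, level with it; the furniture and walls round the work are solid. World frame = base frame: x ahead of the robot, y to its left, z up, the work surface at z = 0. Lengths are in m, angles in rad, forces in N, time in s.
With the tool pointing down it reaches from about 0.35 to 0.875 m from the base axis. Payload 4.2 kg.
Tool frame: the origin (TCP) lies at the very end of the fingers, on their centre line; the grasp point (between the pads) lies 19 mm behind it; z points along the fingers, y is the line along which they close (so a half turn about z gives the same grasp; the last joint's range is limited). The gripper opens to 85 mm and grips with 20 to 120 N. Pads are 22 mm wide; open, the fingers measure 114 mm over their backs; the gripper's body (76 mm by 85 mm) begins 54 mm behind the grasp point. The pads swing forward as they close: fully open they stand 13 mm farther back than shut.
Start: joints at [-0.979, 0.385, 0.008, 0, -1.194, -0.259], TCP at [0.204, -0.591, 0.231] pointing down, gripper open.
Joint ranges: [-3.14, 3.14], [-1.21, 2.06], [-1.07, 1.41], [-3.16, 2.05], [-2.99, -0.16], [-3.1, 3.1]. Speed limits (rad/s): [2.79, 2.79, 3.14, 3.14, 3.14, 3.14].

## Interface

Orientations are given as a 3x3 rotation matrix whose columns are the frame's x, y, z axes.
In Python, from workcell import env, imaging, close_job gives the robot as it stands (env), with the cameras (imaging) and the job as plain functions.
- The arm moves only by the tool advance, called after "Request:" by a JSON object that holds its "name" and its "arguments". Schema: {"type":"object","properties":{"increments":{"type":"array","items":{"type":"array","items":{"type":"number"},"minItems":4,"maxItems":4},"minItems":1,"maxItems":5},"jaw":{"type":"number"},"clamp_n":{"type":"number"},"only":{"type":"string"},"quiet":{"type":"boolean"},"lines":{"type":"string"}},"required":["increments"],"additionalProperties":false}. increments is a list of rows, 1 to 5 of them, each of 4 numbers: dx, dy, dz in m, then a turn about the tool's z in rad; each row is the pose to reach, as a shift and turn from the pose commanded when the call began, along the tool's axes at that moment; what a row does not reach only later rows make up. A row lasts 1/10 s, in which the tool goes at most 0.05 m and 0.15 rad, less where a joint would pass 70% of its speed; a pose out of reach is approached as far as the arm can. jaw is the opening from 0.0 (shut) to 1.0 (fully open), set as the call begins (left out keeps the last). The fingers move at their own pace and stop on an object; clamp_n is the grip in N (left out, the last holds). Time passes only in rows, so rows that do not move let the fingers close. The tool returns the time, the measured TCP pose, the force, the opening and the grip force at its end. only (a regular expression) keeps the lines of the reply that match it, lines (a string "A,B") keeps lines A to B, and quiet returns only ok. Input that does not fit is refused with a message, and nothing moves.
- env.sense(): the state, without advancing time (a new reading comes with each control period).
- imaging.capture(name): name is "scene" or "side" or "wrist"; returns the picture (400x640x3 uint8, red, green, blue); there is no depth.
- imaging.get_calibration(name): a dict with "fx", "fy", "cx", "cy" (pixels), "position" and "rotation" of the camera in the world. Camera axes: x right, y down, z forward; pixel columns grow to the right and rows downward; lengths in m; the calibration is good to about 2 mm. A picture is of the moment at which its call begins: read the wrist's pose just before it. get_calibration takes no time and is no camera call; for the wrist camera it gives the pose at the moment of the call.
- close_job(): hands the job in; it is judged then, once.
The state is a dict: "time": time; "q": joint angles; "joint_vel": joint speeds; "tau": joint torques, N m; "ee_pos": TCP position; "ee_rot": TCP orientation; "ft_force": force on the tool from outside, world axes, zero at the start; "moment": the same for the moment, N m; "finger_gap": opening from 0.0 (shut) to 1.0 (fully open); "finger_force": force on a finger pad.
Only numpy, scipy, OpenCV 4.12 (cv2) and the standard library are available. Lean on these libraries where they do the work, as an engineer would, in place of code of your own. Each camera call takes 0.05 s, during which the arm holds its last target. There are 200 camera calls.

## Task

Set the aluminium block with the four vials gently into the pocket of the steel carrier, flat and square with its cut corner at the pocket's filled corner, and let go of it. Then swing the carrier's folded handle upright, lift the loaded carrier straight up by the handle's black grip about 10 cm clear of the worktop without tipping it, and finish while still holding it there, level and still, ready for a colleague to take. Keep the vials standing in their wells, and leave the flask, the bottle and the tube beside the work alone.

Things in the scene. Friction and masses are not known exactly. Their poses are not given: they have to be found in the camera images.
- carrier: Steel sheet carrier on the worktop, 74 (x) x 142 (y) mm, about 0.37 kg: a shallow tray with low flared lips, 19 mm high, and at each end (y = -62, +62 mm) an upright ear, 74 mm high, holding the pivots of a wire bail handle. Origin: centre of its underside; z up. Its x axis points away from the robot, within 0.3 rad.
- bail (a joint): Angle (rad) of the bail handle: 0 = upright over the carrier, 1.35 = folded down on the carrier's -x side, toward the robot, resting on its stop; it starts folded, leaving the pocket open from above. It swings freely, so the carrier hangs level from it. 136 mm wide; its bar is 90 mm from the pivots.
- bail_hinge (a point): Middle of the bail's pivot axis: 62 mm above the carrier's origin, the axis runs along the carrier's y. The frame is that of the carrier.
- grip_sleeve: Black plastic grip on the bail's bar: a tube 12 mm in diameter, 70 mm long, turning freely on the bar, so the fingers need not tilt as the bail swings. Origin: its middle; y along the bar, parallel to the carrier's y. Folded, it lies about 88 mm to the -x side of the carrier's middle, 82 mm above the worktop.
- block: Aluminium vial block on the worktop, 56 (x) x 100 (y) x 36 mm, about 0.4 kg; its upright corner at +x +y is cut at 45 degrees by 12 mm. Eight wells in its top, 22 mm deep; vials stand in the four at the -y end. Origin: centre of its underside, z up; x points away from the robot within 0.5 rad. Grasp across x, fingertips 14 mm or more above its underside to stay over the carrier's lips.
- pocket (a point): Centre of the carrier's pocket floor, 8 mm above the carrier's origin, same axes: the seated block's origin belongs here. The pocket is 60 (x) x 104 (y) mm; its lips rise 5 mm straight, then flare outward to 11 mm above the floor (mouth 67 x 111 mm). Its +x +y corner is filled by a 45-degree gusset 5 mm high, to suit the block's cut corner.
- vial_0: Small glass vial with a cap, 12 mm in diameter, 33 mm high, loose in a well of the block; origin at the centre of its underside, 14 mm above the block's underside; 11 mm of it stands above the block.
- vial_1: As vial_0.
- vial_2: As vial_0.
- vial_3: As vial_0.
- flask: Bystander: conical glass flask, 69 mm wide, 101 mm high, far left of the work. Origin: centre of its underside.
- bottle: Bystander: laboratory bottle with a screw cap, 44 mm wide, 80 mm high, behind the work. Origin: centre of its underside.
- centrifuge: Fixed bench centrifuge with its lid open, behind the work; nothing to do with it.
- tube: Bystander: 15 mL tube lying on the worktop near its front edge, 116 mm long, 23 mm thick. Origin: centre of its underside.

How it is judged:
By the outcome, as a careful person would: the job done as asked, in the order asked, and still so for the second after the job is handed in, while the arm keeps its last pose, push and grip.
It also fails if it takes over 66 s, if anything falls off the work surface, if the arm or the gripper's body presses on something with over 40 N, if the wrist force passes 120 N, or if a joint passes its speed limit or range.

## Working session

There is one attempt and no reset: what is moved stays moved. The work goes in short steps, Python scripts to look and compute and a tool call to move; the robot and the scene stay as the last step left them, time stands still between calls to the robot, and variables do not carry over. Pictures are saved under pics/ and viewed, at most 11 in all, crops included, and the job is handed in when it is done.

```bash
ls; mkdir -p pics
```

Run:
```python
from workcell import env, imaging, close_job
import cv2, numpy as np
s=env.sense(); print(s)
ims=[]
for n in ("scene","side"):
    im=imaging.capture(n); cv2.imwrite(f"pics/{n}0.png",im[:,:,::-1]); c=imaging.get_calibration(n); print(n,{k:np.round(v,4).tolist() for k,v in c.items()})
print(imaging.get_calibration("wrist"))
```

```text
pics
workcell.py
{'time': 0.0, 'q': array([-9.79403368e-01,  3.85573701e-01,  6.65636213e-03, -4.93647151e-04,
       -1.19397432e+00, -2.58576259e-01]), 'joint_vel': array([-0.00035307,  0.00068716, -0.00024827, -0.00010284,  0.00020825,
        0.00026033]), 'tau': array([ 4.77900212e-04, -3.92293525e+01,  1.88400525e+01,  4.18601856e+00,
       -4.64025172e-03,  3.90883017e-06]), 'ee_pos': array([ 0.2040159 , -0.59016964,  0.23022396]), 'ee_rot': array([[-9.45185310e-01, -3.26533475e-01, -7.87103210e-04],
       [-3.26534411e-01,  9.45183208e-01,  1.99533964e-03],
       [ 9.24115503e-05,  2.14298200e-03, -9.99997700e-01]]), 'ft_force': array([ 0.07329072, -0.55158693, -0.24966576]), 'moment': array([ 0.07451598,  0.06425778, -0.01412479]), 'finger_force': 0.0, 'finger_gap': 1.000605843148126}
scene {'fx': 480.0551, 'fy': 480.0551, 'cx': 310.4868, 'cy': 196.0843, 'position': [0.0987, 1.0868, 0.9382], 'rotation': [[-0.8955, -0.2704, 0.3536], [-0.4449, 0.5694, -0.6912], [-0.0144, -0.7763, -0.6302]]}
side {'fx': 439.9961, 'fy': 439.9961, 'cx': 317.9054, 'cy': 199.8205, 'position': [0.2889, 0.994, 0.8371], 'rotation': [[-0.946, -0.1995, 0.2555], [-0.3236, 0.6247, -0.7106], [-0.0179, -0.7549, -0.6556]]}
{'fx': 295.63113885717434, 'fy': 295.63113885717434, 'cx': 322.60774821988423, 'cy': 198.66991430341034, 'position': array([ 0.14104693, -0.61283189,  0.37259859]), 'rotation': array([[-0.32745589,  0.91108988,  0.25037548],
       [ 0.9448645 ,  0.31520879,  0.08873833],
       [ 0.00192804,  0.26562879, -0.96407346]])}
```

View pics/scene0.png

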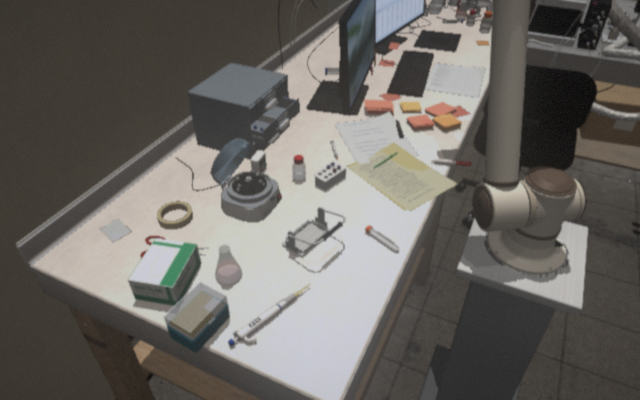

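View pics/side0.png

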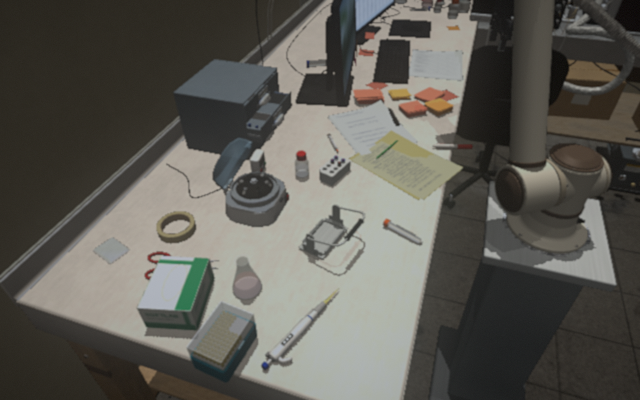

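The scene and side views show the block near (330,175) and (335,168), and the carrier near (313,235) and (325,235). Its bail is folded toward the robot, and the tube is at (382,238) in the scene view.

Create h.py:
```python
import numpy as np, cv2
from workcell import env, imaging, close_job
def ray(c,p):
    d=np.array([(p[0]-c["cx"])/c["fx"],(p[1]-c["cy"])/c["fy"],1.]); d=np.array(c["rotation"])@d
    return np.array(c["position"]),d/np.linalg.norm(d)
def plane(c,p,z):
    o,d=ray(c,p); return o+d*(z-o[2])/d[2]
def tri(obs):
    A=0;b=0;R=[]
    for c,p in obs:
        o,d=ray(c,p); M=np.eye(3)-np.outer(d,d); A=A+M; b=b+M@o; R.append((M,o))
    x=np.linalg.solve(A,b); return x,[np.linalg.norm(M@(x-o)) for M,o in R]
def totool(dw):
    return np.array(env.sense()["ee_rot"]).T@np.array(dw)
```

Run:
```python
from h import *
a=imaging.get_calibration("scene");b=imaging.get_calibration("side")
for n,p,q,z in [("block",(330,175),(335,168),.036),("carrier",(313,235),(325,235),.01),("tube",(382,238),(403,231),.01),("bottle",(299,168),(302,165),.04),("flask",(229,267),(246,280),.04)]:
    print(n,plane(a,p,z).round(3),plane(b,q,z).round(3))
s=env.sense();w=imaging.get_calibration("wrist")
R=s["ee_rot"];print("cam in tool",R.T@(w["position"]-s["ee_pos"]),(R.T@w["rotation"]).round(3))
im=imaging.capture("wrist");cv2.imwrite("pics/w0.png",im[:,:,::-1])
```

```text
block [ 0.596 -0.023  0.036] [ 0.599 -0.029  0.036]
carrier [0.536 0.22  0.01 ] [0.548 0.225 0.01 ]
tube [0.359 0.148 0.01 ] [0.357 0.148 0.01 ]
bottle [ 0.699 -0.01   0.04 ] [ 0.698 -0.008  0.04 ]
flask [0.662 0.444 0.04 ] [0.666 0.445 0.04 ]
cam in tool [ 0.06693317 -0.0005277  -0.14225885] [[ 0.001 -0.964 -0.266]
 [ 1.     0.001  0.   ]
 [ 0.    -0.266  0.964]]
```

Request:
{"name": "advance", "arguments": {"increments": [[-0.034, 0.033, 0, 0], [-0.068, 0.066, 0, 0], [-0.102, 0.1, 0, 0], [-0.136, 0.133, 0, 0], [-0.17, 0.166, 0, 0]]}}

```text
time: 0.65
ee_pos: [0.3109, -0.3764, 0.2311]
ee_rot: [[-0.945, -0.326, -0.0], [-0.326, 0.945, 0.0], [0.0, 0.0, -1.0]]
ft_force: [1.1, 0.0, 0.5]
finger_gap: 0.999
finger_force: 0.0
```

Request:
{"name": "advance", "arguments": {"increments": [[-0.034, 0.033, 0, 0], [-0.068, 0.066, 0, 0], [-0.102, 0.1, 0, 0], [-0.136, 0.133, 0, 0], [-0.17, 0.166, 0, 0]]}}

```text
time: 1.15
ee_pos: [0.4174, -0.1639, 0.2314]
ee_rot: [[-0.945, -0.327, 0.0], [-0.327, 0.945, 0.0], [-0.0, -0.0, -1.0]]
ft_force: [0.6, -0.8, -0.0]
finger_gap: 1.003
finger_force: 0.0
```

Request:
{"name": "advance", "arguments": {"increments": [[-0.034, 0.033, 0, -0.15], [-0.068, 0.066, 0, -0.3], [-0.102, 0.1, -0.01, -0.45], [-0.132, 0.129, -0.02, -0.6], [-0.132, 0.129, -0.02, -0.75]]}}

```text
time: 1.65
ee_pos: [0.5024, 0.0031, 0.2522]
ee_rot: [[-0.459, -0.889, 0.003], [-0.889, 0.459, 0.001], [-0.002, -0.003, -1.0]]
ft_force: [-0.1, -0.1, 0.5]
finger_gap: 0.999
finger_force: 0.0
```

Request:
{"name": "advance", "arguments": {"increments": [[0, 0, 0, -0.15], [0, 0, 0, -0.3], [0, 0, 0, -0.45], [0, 0, 0, -0.487], [0, 0, 0, -0.487]]}}

```text
time: 2.15
ee_pos: [0.4995, -0.0008, 0.2511]
ee_rot: [[-0.001, -1.0, -0.001], [-1.0, 0.001, -0.0], [0.0, 0.001, -1.0]]
ft_force: [-0.6, -0.1, 0.0]
finger_gap: 1.0
finger_force: 0.0
```

Run:
```python
from h import *
import pickle
c=imaging.get_calibration("wrist");im=imaging.capture("wrist");cv2.imwrite("pics/w1.png",im[:,:,::-1]);pickle.dump((c,im),open("v1.pkl","wb"))
print(env.sense()["q"].round(3), env.sense()["ee_rot"].round(3))
```

```text
[ 0.324  0.155 -0.259 -0.    -1.157 -0.326] [[-0.002 -1.    -0.001]
 [-1.     0.002 -0.   ]
 [ 0.     0.001 -1.   ]]
```

View pics/w1.png

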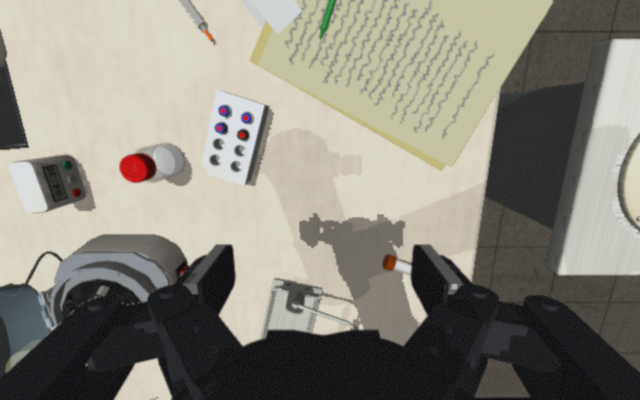

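The block is at (237,137). The vial caps are at its top (-y) end, and its cut corner is at the lower left. The carrier is at the bottom near (295,305), half hidden by the gripper. I'll take views over the carrier next.

Add to h.py:
```python
import pickle
def snap(n,save=False):
    c=imaging.get_calibration("wrist");im=imaging.capture("wrist");pickle.dump((c,im),open(n+".pkl","wb"));cv2.imwrite(f"pics/{n}.png",im[:,:,::-1])
```

```text
(no output)
```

Request:
{"name": "advance", "arguments": {"increments": [[-0.05, -0.01, 0, 0], [-0.1, -0.02, 0, 0], [-0.15, -0.03, 0, 0], [-0.2, -0.03, 0, 0], [-0.23, -0.03, 0, 0]]}}

```text
time: 2.7
ee_pos: [0.5298, 0.2321, 0.2508]
ee_rot: [[-0.0, -1.0, -0.0], [-1.0, 0.0, -0.0], [0.0, 0.0, -1.0]]
ft_force: [-0.4, -0.3, -0.1]
finger_gap: 1.0
finger_force: 0.0
```

Request:
{"name": "advance", "arguments": {"increments": [[0, 0, 0, 0], [0, 0, 0, 0]]}}

```text
time: 2.9
ee_pos: [0.5296, 0.2297, 0.2508]
ee_rot: [[-0.0, -1.0, -0.001], [-1.0, 0.0, -0.001], [0.001, 0.001, -1.0]]
ft_force: [0.7, -1.3, -0.2]
finger_gap: 1.002
finger_force: 0.0
```

```bash
python3 -c 'from h import *;snap("v2")'
```

Request:
{"name": "advance", "arguments": {"increments": [[0.04, 0, 0, 0], [0.08, 0, 0, 0], [0.08, 0, 0, 0], [0.08, 0, 0, 0]]}}

```text
time: 3.35
ee_pos: [0.5298, 0.1471, 0.2518]
ee_rot: [[-0.005, -1.0, 0.001], [-1.0, 0.005, 0.001], [-0.001, -0.001, -1.0]]
ft_force: [-0.3, -0.8, 0.1]
finger_gap: 1.001
finger_force: 0.0
```

```bash
python3 -c 'from h import *;snap("v3");a=cv2.imread("pics/v2.png")[:,140:540];b=cv2.imread("pics/v3.png")[:,140:540];cv2.imwrite("pics/v23.png",np.hstack([a,b]))'
```

```text
(no output)
```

View pics/v23.png

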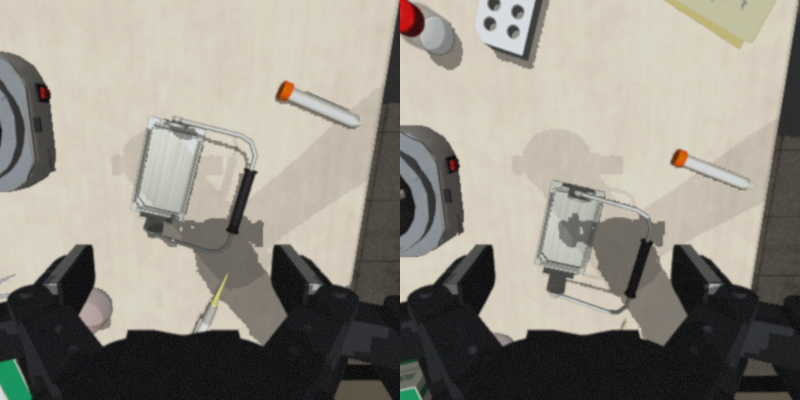

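The carrier sits centred at about (310,170) in v2 (full-frame columns) and (310,232) in v3. The black grip runs from about (392,172) to (375,232) in v2. I'll enlarge the carrier and the block to pick features.

```bash
python3 -c '
from h import *
a=pickle.load(open("v2.pkl","rb"))[1][105:265,265:405]; b=pickle.load(open("v1.pkl","rb"))[1][85:195,195:280]
A=cv2.resize(a,None,fx=3.5,fy=3.5,interpolation=cv2.INTER_CUBIC); B=cv2.resize(b,None,fx=3.5,fy=3.5,interpolation=cv2.INTER_CUBIC)
o=np.zeros((560,790,3),np.uint8); o[:A.shape[0],:A.shape[1]]=A; o[:B.shape[0],490:490+B.shape[1]]=B
cv2.imwrite("pics/z1.png",o[:,:,::-1])'
```

```text
(no output)
```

View pics/z1.png

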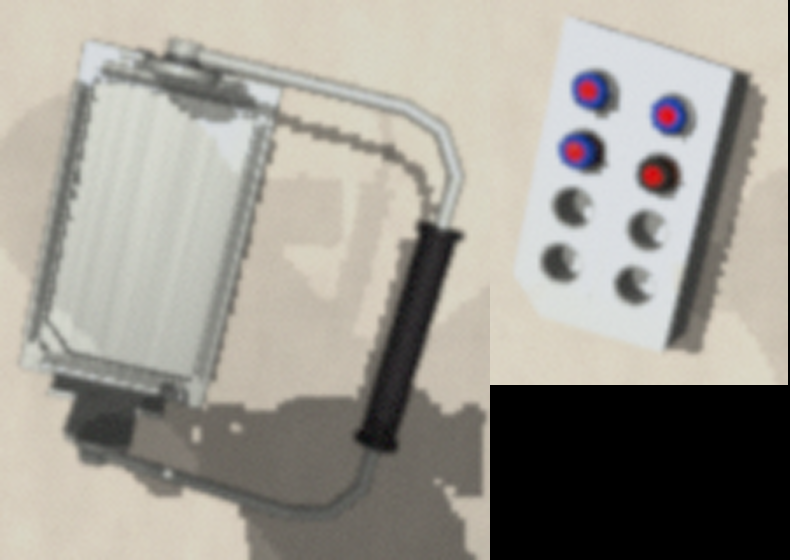

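In the zoom, the carrier's lip corners are at (90,40), (280,85), (205,405) and (25,368), and its gusset is at the lower left (+x+y). The block's cut corner is also at the lower left, so the two match. I'll get a second block view and then measure.

Request:
{"name": "advance", "arguments": {"increments": [[0.05, -0.01, 0.01, 0], [0.1, -0.02, 0.02, 0], [0.14, -0.03, 0.03, 0], [0.18, -0.04, 0.04, 0], [0.207, -0.05, 0.05, 0]]}}

```text
time: 3.9
ee_pos: [0.58, -0.0598, 0.201]
ee_rot: [[-0.002, -1.0, 0.0], [-1.0, 0.002, -0.0], [0.0, -0.0, -1.0]]
ft_force: [1.0, -0.5, 0.3]
finger_gap: 0.998
finger_force: 0.0
```

Request:
{"name": "advance", "arguments": {"increments": [[0, 0, 0, 0], [0, 0, 0, 0]]}}

```text
time: 4.1
ee_pos: [0.5797, -0.058, 0.2009]
ee_rot: [[-0.002, -1.0, -0.001], [-1.0, 0.002, -0.0], [0.0, 0.001, -1.0]]
ft_force: [0.4, -0.6, -0.3]
finger_gap: 1.002
finger_force: 0.0
```

Create m.py:
```python
from h import *
snap("v4")
V={n:pickle.load(open(n+".pkl","rb")) for n in("v1","v2","v3","v4")}
# block: bright low-saturation bluish-white top
def block(n,roi):
    c,im=V[n];x0,y0,x1,y1=roi;g=im[y0:y1,x0:x1].astype(int)
    m=((g.max(2)-g.min(2)<22)&(g.min(2)>170)).astype(np.uint8)
    m=cv2.morphologyEx(m,cv2.MORPH_OPEN,np.ones((3,3),np.uint8))
    k=max(cv2.findContours(m,cv2.RETR_EXTERNAL,cv2.CHAIN_APPROX_NONE)[0],key=cv2.contourArea)
    h=cv2.convexHull(k);p=cv2.approxPolyDP(h,4,True)[:,0]+[x0,y0]
    print(n,cv2.contourArea(h),p.tolist());return c,k[:,0]+[x0,y0]
B={}
for n,roi in(("v1",(195,80,285,195)),("v4",(200,60,440,260))): B[n]=block(n,roi)
def sleeve(n,roi):
    c,im=V[n];x0,y0,x1,y1=roi;m=(im[y0:y1,x0:x1].max(2)<58).astype(np.uint8)
    k=max(cv2.findContours(m,cv2.RETR_EXTERNAL,cv2.CHAIN_APPROX_NONE)[0],key=cv2.contourArea)
    r=cv2.minAreaRect(k);b=cv2.boxPoints(r)+[x0,y0];b=b[np.argsort(b[:,1])];print(n,r)
    return c,b[:2].mean(0),b[2:].mean(0)
s2=sleeve("v2",(350,150,410,250));s3=sleeve("v3",(350,215,410,312))
P=[tri([(s2[0],s2[i]),(s3[0],s3[i])]) for i in(1,2)];print("sleeve ends",P,"len",np.linalg.norm(P[0][0]-P[1][0]))
mid=(P[0][0]+P[1][0])/2;d=P[1][0]-P[0][0];print("mid",mid,"yaw",np.arctan2(-d[0],d[1]))
c2,i2=V["v2"];c3,i3=V["v3"]
for n,p in dict(TL=(90,40),TR=(280,85),BR=(205,405),BL=(25,368)).items():
    p=np.array(p)/3.5+[265,105];u,v=p.round().astype(int);t=i2[v-8:v+9,u-8:u+9]
    pr=c3;X=plane(c2,p,.019);q=np.array(c3["rotation"]).T@(X-c3["position"]);q=q[:2]/q[2]*c3["fx"]+[c3["cx"],c3["cy"]]
    a,b=q.round().astype(int);S=i3[b-16:b+17,a-16:a+17];r=cv2.matchTemplate(S,t,cv2.TM_CCOEFF_NORMED);_,sc,_,l=cv2.minMaxLoc(r)
    qq=p-[u,v]+[a-8+l[0],b-8+l[1]];T,e=tri([(c2,p),(c3,qq)]);print(n,X.round(4),"tri",T.round(4),np.round(e,4),sc,q.round(1),qq.round(1))
```

```bash
python3 m.py
```

```text
v1 4200.0 [[216, 89], [263, 103], [244, 185], [209, 176], [201, 165]]
v4 4274.5 [[332, 160], [312, 225], [269, 234], [261, 219], [283, 145]]
v2 ((30.608402252197266, 51.32707214355469), (11.006237030029297, 65.62860870361328), 16.440380096435547)
v3 ((27.70598793029785, 53.437171936035156), (10.738823890686035, 60.317020416259766), 17.417970657348633)
sleeve ends [(array([0.45653216, 0.21687194, 0.07576924]), [np.float64(0.0003434380108441432), np.float64(0.00034343801084425345)]), (array([0.47616826, 0.28501591, 0.08798248]), [np.float64(0.00021410381866563755), np.float64(0.00021410381866545486)])] len 0.07196068716482298
mid [0.46635021 0.25094392 0.08187586] yaw -0.28055568871108316
TL [0.5687 0.1609 0.019 ] tri [0.5702 0.1609 0.0067] [0.0002 0.0002] 0.6910945773124695 [293.1 182.4] [292.7 180.4]
TR [0.5022 0.1762 0.019 ] tri [0.4964 0.1759 0.0098] [0.0052 0.0052] 0.53985595703125 [344.2 193.6] [352.  191.3]
BR [0.5285 0.2955 0.019 ] tri [0.5291 0.2805 0.061 ] [0.0005 0.0005] 0.35675424337387085 [324.4 275.2] [323.6 281.7]
BL [0.5967 0.2807 0.019 ] tri [0.5961 0.2801 0.0208] [0.0002 0.0002] 0.9155064821243286 [275.8 265.9] [276.1 266.1]
```

Create m2.py:
```python
from h import *
V={n:pickle.load(open(n+".pkl","rb"))[0] for n in("v1","v2","v3","v4")}
a={"TL":((216,89),(283,145)),"TR":((263,103),(332,160)),"BR":((244,185),(312,225)),"c1":((209,176),(269,234)),"c2":((201,165),(261,219))}
for n,(p,q) in a.items():
    print(n,np.round(tri([(V["v1"],p),(V["v4"],q)])[0],4),plane(V["v1"],p,.036).round(4),plane(V["v4"],q,.036).round(4))
for v,f in (("v1",0),("v4",1)):
    X={n:plane(V[v],a[n][f],.036) for n in a}
    yx=X["TL"]-X["TR"];yy=X["BR"]-X["TR"]
    print(v,"yaw x,y",np.arctan2(yx[1],yx[0]),np.arctan2(-yy[0],yy[1]),np.linalg.norm(yx),np.linalg.norm(yy),"c",(X["TL"]+X["BR"])/2)
from math import *
for v,(cx,cy,ang,L) in {"v2":(350+30.608,150+51.327,16.44,65.6),"v3":(350+27.706,215+53.437,17.418,60.3)}.items():
    d=np.array([-sin(radians(ang)),cos(radians(ang))])*L/2;c=np.array([cx,cy])
    A,B=plane(V[v],c-d,.082),plane(V[v],c+d,.082);D=B-A;print(v,(A+B)/2,"yaw",atan2(-D[0],D[1]),np.linalg.norm(D))
```

```bash
python3 m2.py
```

```text
TL [ 0.6199 -0.0988  0.04  ] [ 0.621  -0.0994  0.036 ] [ 0.6206 -0.0982  0.036 ]
TR [ 0.5694 -0.0834  0.0343] [ 0.5684 -0.0842  0.036 ] [ 0.5702 -0.0827  0.036 ]
BR [0.5984 0.0095 0.008 ] [0.5971 0.0125 0.036 ] [ 0.5918 -0.0108  0.036 ]
c1 [0.6409 0.0019 0.0312] [0.6392 0.0011 0.036 ] [ 6.398e-01 -2.000e-04  3.600e-02]
c2 [ 0.6523 -0.0114  0.0212] [ 0.6476 -0.0125  0.036 ] [ 0.6477 -0.0179  0.036 ]
v1 yaw x,y -0.28068801455672227 -0.28874421091656277 0.05478040951027789 0.1008273706983369 c [ 0.60902591 -0.04345675  0.036     ]
v4 yaw x,y -0.29772100167781923 -0.29146921919930074 0.05271746460371434 0.07502189907080951 c [ 0.6062039  -0.05450568  0.036     ]
v2 [0.4666059  0.25161318 0.082     ] yaw -0.2272059763830323 0.07351495491056344
v3 [0.46648103 0.25160859 0.082     ] yaw -0.23266252823287584 0.07683867773106429
```

Request:
{"name": "advance", "arguments": {"increments": [[-0.007, -0.015, 0.02, 0.15], [-0.0145, -0.0293, 0.05, 0.287], [-0.0145, -0.0293, 0.09, 0.287], [-0.0145, -0.0293, 0.12, 0.287], [-0.0145, -0.0293, 0.14, 0.287]]}}

```text
time: 4.65
ee_pos: [0.608, -0.0416, 0.0595]
ee_rot: [[-0.282, -0.959, -0.002], [-0.959, 0.282, -0.0], [0.001, 0.002, -1.0]]
ft_force: [0.1, 0.4, 0.4]
finger_gap: 0.996
finger_force: 0.0
```

Request:
{"name": "advance", "arguments": {"increments": [[0, 0, 0.015, 0], [0, 0, 0.028, 0], [0, 0, 0.038, 0], [0, 0, 0.046, 0], [0, 0, 0.047, 0]]}}

```text
time: 5.15
ee_pos: [0.6086, -0.0431, 0.0137]
ee_rot: [[-0.284, -0.959, -0.001], [-0.959, 0.284, -0.0], [0.0, 0.001, -1.0]]
ft_force: [-0.2, 0.6, 0.6]
finger_gap: 0.994
finger_force: 0.0
```

Request:
{"name": "advance", "arguments": {"increments": [[0, 0, 0, 0], [0, 0, 0, 0], [0, 0, 0, 0], [0, 0, 0, 0], [0, 0, 0, 0]], "jaw": 0, "clamp_n": 45}}

```text
time: 5.65
ee_pos: [0.6094, -0.0433, 0.0153]
ee_rot: [[-0.284, -0.959, 0.001], [-0.959, 0.284, 0.0], [-0.0, -0.001, -1.0]]
ft_force: [-1.9, 0.8, 6.5]
finger_gap: 0.641
finger_force: 50.9
```

Request:
{"name": "advance", "arguments": {"increments": [[0, 0, -0.01, 0], [0, 0, -0.03, 0], [0, 0, -0.06, 0], [0, 0, -0.09, 0], [0, 0, -0.1, 0]]}}

```text
time: 6.15
ee_pos: [0.6103, -0.0434, 0.1171]
ee_rot: [[-0.284, -0.959, 0.005], [-0.959, 0.284, 0.001], [-0.002, -0.005, -1.0]]
ft_force: [1.0, 0.2, -4.3]
finger_gap: 0.643
finger_force: 49.8
```

Request:
{"name": "advance", "arguments": {"increments": [[0, 0, 0, 0], [0, 0, 0, 0]]}}

```text
time: 6.35
ee_pos: [0.6075, -0.0434, 0.1125]
ee_rot: [[-0.285, -0.959, -0.003], [-0.959, 0.285, 0.0], [0.001, 0.003, -1.0]]
ft_force: [-0.6, 0.3, -4.6]
finger_gap: 0.644
finger_force: 49.7
```

```bash
python3 -c 'from h import *;snap("v5")'
```

Request:
{"name": "advance", "arguments": {"increments": [[-0.02, 0.01, -0.03, 0], [-0.05, 0.025, -0.06, 0], [-0.08, 0.04, -0.09, 0], [-0.115, 0.055, -0.12, 0], [-0.15, 0.072, -0.135, 0]]}}

```text
time: 6.9
ee_pos: [0.5828, 0.1222, 0.2504]
ee_rot: [[-0.284, -0.959, 0.002], [-0.959, 0.284, 0.0], [-0.001, -0.001, -1.0]]
ft_force: [1.3, 0.7, -4.0]
finger_gap: 0.642
finger_force: 50.1
```

Request:
{"name": "advance", "arguments": {"increments": [[-0.035, 0.017, 0, 0], [-0.075, 0.036, 0, 0], [-0.115, 0.056, 0, 0], [-0.15, 0.075, 0, -0.03], [-0.181, 0.089, 0, -0.062]]}}

```text
time: 7.4
ee_pos: [0.547, 0.3214, 0.2465]
ee_rot: [[-0.222, -0.975, -0.004], [-0.975, 0.222, -0.003], [0.003, 0.003, -1.0]]
ft_force: [1.1, 0.5, -3.9]
finger_gap: 0.643
finger_force: 50.0
```

Request:
{"name": "advance", "arguments": {"increments": [[0, 0, 0, 0], [0, 0, 0, 0], [0, 0, 0, 0]]}}

```text
time: 7.7
ee_pos: [0.5483, 0.3188, 0.2477]
ee_rot: [[-0.225, -0.974, -0.002], [-0.974, 0.225, -0.002], [0.003, 0.002, -1.0]]
ft_force: [-0.0, -0.7, -4.4]
finger_gap: 0.647
finger_force: 50.0
```

```bash
python3 -c 'from h import *;snap("v6");a=pickle.load(open("v5.pkl","rb"))[1][:,120:520];b=pickle.load(open("v6.pkl","rb"))[1][:,120:520];cv2.imwrite("pics/v56.png",np.hstack([a,b])[:,:,::-1])'
```

```text
(no output)
```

View pics/v56.png

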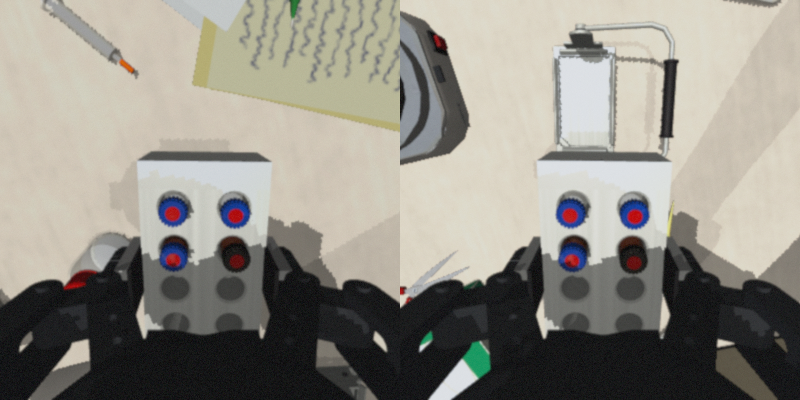

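Left (v5) and right (v6): the block is held square, with all four vials in their wells. The carrier in v6 is aligned with the image axes, its tray at about columns 275–335 and rows 45–155 of the full frame. I'll zoom in for accurate edges.

```bash
python3 -c '
from h import *
a=pickle.load(open("v6.pkl","rb"))[1][20:170,250:410]
cv2.imwrite("pics/z2.png",cv2.resize(a,None,fx=4,fy=4,interpolation=cv2.INTER_CUBIC)[:,:,::-1])'
```

```text
(no output)
```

View pics/z2.png

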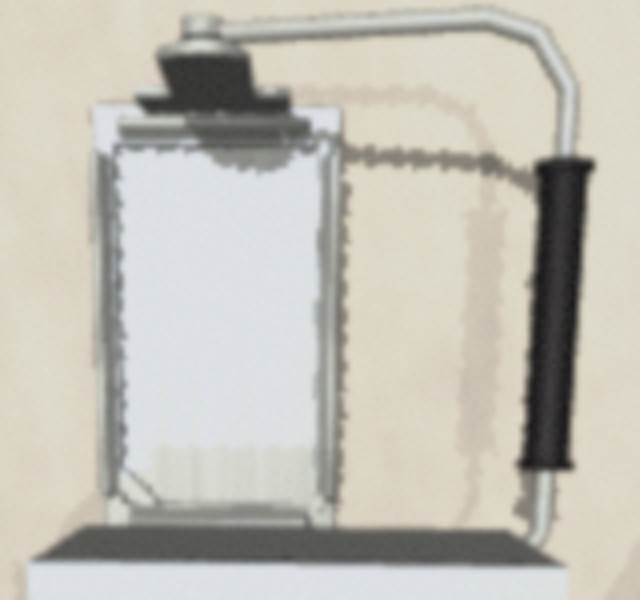

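Create m3.py:
```python
from h import *
c,_=pickle.load(open("v6.pkl","rb"));s=env.sense();R=s["ee_rot"];t=s["ee_pos"];print(t)
f=lambda p,z:R.T@(plane(c,np.array(p)/4+[250-.4,20-.4],z)-t)
zt,zb=t[2]+.0207,t[2]-.0153
print("blk top",f((28,565),zt),f((567,568),zt));print("blk bot",f((78,528),zb),f((517,530),zb))
L=[f(p,.019) for p in((95,105),(342,105),(330,525),(105,525))]
print("lip",np.round(L,4),"mean",np.mean(L,0))
for z in(.008,):
    F=[f(p,z) for p in((118,150),(322,147),(312,505),(122,505))];print("floor",np.round(F,4),"mean",np.mean(F,0))
S=[f(p,.082) for p in((565,160),(546,468))];print("sleeve",np.round(S,4),np.mean(S,0))
```

```bash
python3 m3.py
```

```text
[0.54852185 0.31857962 0.24822532]
blk top [ 0.04999972 -0.02731228 -0.0206426 ] [ 0.04976029  0.02804328 -0.02057103]
blk bot [ 0.04979052 -0.02846406  0.0153556 ] [0.04960344 0.02952706 0.0154307 ]
lip [[ 0.1459 -0.0565  0.2294]
 [ 0.146   0.014   0.2295]
 [ 0.0271  0.0117  0.2293]
 [ 0.027  -0.0584  0.2292]] mean [ 0.08651268 -0.02229082  0.22935779]
floor [[ 0.1361 -0.0518  0.2404]
 [ 0.137   0.0086  0.2405]
 [ 0.0323  0.0063  0.2403]
 [ 0.0322 -0.0544  0.2402]] mean [ 0.08440365 -0.02284657  0.24035318]
sleeve [[0.1208 0.0651 0.1665]
 [0.0485 0.0647 0.1664]] [0.08461279 0.06491577 0.16646755]
```

The carrier floor measures 60.4 x 104.3 mm and the held block is centred within 0.5 mm, so the measurement is good. I'll move over the pocket and descend in stages.

Request:
{"name": "advance", "arguments": {"increments": [[0.02, -0.005, 0.01, 0], [0.045, -0.012, 0.04, 0], [0.07, -0.018, 0.07, 0.005], [0.0845, -0.0228, 0.1, 0.01], [0.0845, -0.0228, 0.13, 0.01]]}}

```text
time: 8.25
ee_pos: [0.5519, 0.2288, 0.1187]
ee_rot: [[-0.238, -0.971, -0.0], [-0.971, 0.238, -0.0], [0.0, 0.0, -1.0]]
ft_force: [0.5, 0.5, -5.1]
finger_gap: 0.638
finger_force: 50.0
```

Request:
{"name": "advance", "arguments": {"increments": [[0, 0, 0.02, 0], [0, 0, 0.035, 0], [0, 0, 0.045, 0], [0, 0, 0.05, 0], [0, 0, 0.05, 0]]}}

```text
time: 8.75
ee_pos: [0.552, 0.2318, 0.0691]
ee_rot: [[-0.234, -0.972, -0.0], [-0.972, 0.234, -0.0], [0.0, 0.0, -1.0]]
ft_force: [0.3, -0.2, -4.3]
finger_gap: 0.647
finger_force: 50.0
```

Request:
{"name": "advance", "arguments": {"increments": [[0, 0, 0, 0], [0, 0, 0, 0], [0, 0, 0, 0]]}}

```text
time: 9.05
ee_pos: [0.5522, 0.2326, 0.0701]
ee_rot: [[-0.234, -0.972, 0.001], [-0.972, 0.234, 0.001], [-0.001, -0.001, -1.0]]
ft_force: [0.1, 0.6, -4.6]
finger_gap: 0.646
finger_force: 50.0
```

Run:
```python
from h import *
print(env.sense()["ee_pos"])
a=imaging.capture("wrist")[:,160:480];b=imaging.capture("side")[190:290,260:420]
snap("v7")
o=np.zeros((400,800,3),np.uint8);o[:,:320]=a;o[:300,320:800]=cv2.resize(b,None,fx=3,fy=3,interpolation=cv2.INTER_CUBIC)
cv2.imwrite("pics/z3.png",o[:,:,::-1])
```

```text
[0.55223416 0.23256442 0.07012974]
```

View pics/z3.png

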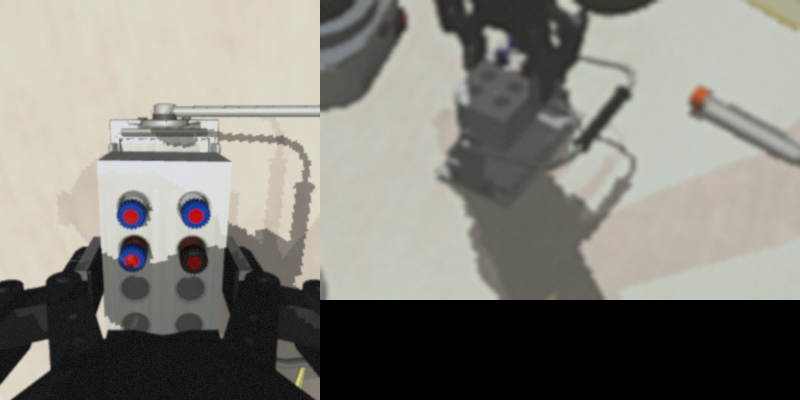

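Run:
```python
from h import *
c,im=pickle.load(open("v7.pkl","rb"));s=env.sense();R=s["ee_rot"];t=s["ee_pos"];print(t)
f=lambda p,z:R.T@(plane(c,p,z)-t)
print("lip -y corners",f((160+109.5,120),.019),f((160+218,119.5),.019))
g=cv2.cvtColor(im,cv2.COLOR_RGB2GRAY).astype(int)
print("row 125 cols 264-274",g[125,264:276],"372-386",g[125,372:386]); print("col 290",g[112:126,284].tolist(),"col 370",g[112:126,372].tolist())
```

```text
[0.5519783  0.2324263  0.06969623]
lip -y corners [ 0.06570563 -0.03410752  0.05067614] [0.06607779 0.0343438  0.05064601]
row 125 cols 264-274 [213 214 213 213 207 192 207 218 221 222 221 222] 372-386 [220 221 220 220 218 199 181 201 210 211 214 213 213 212]
col 290 [209, 209, 209, 209, 212, 209, 200, 172, 185, 213, 220, 222, 223, 222] col 370 [201, 179, 158, 137, 141, 190, 203, 180, 180, 204, 217, 220, 221, 220]
```

Request:
{"name": "advance", "arguments": {"increments": [[0.001, 0, 0.012, 0], [0.001, 0, 0.024, 0], [0.001, 0, 0.033, 0], [0.001, 0, 0.038, 0], [0.001, 0, 0.04, 0]]}}

```text
time: 9.7
ee_pos: [0.5512, 0.231, 0.028]
ee_rot: [[-0.234, -0.972, -0.002], [-0.972, 0.234, -0.001], [0.002, 0.001, -1.0]]
ft_force: [-0.6, 0.1, -3.7]
finger_gap: 0.639
finger_force: 50.0
```

Request:
{"name": "advance", "arguments": {"increments": [[0, 0, 0.002, 0], [0, 0, 0.003, 0], [0, 0, 0.004, 0], [0, 0, 0.005, 0], [0, 0, 0.005, 0]]}}

```text
time: 10.2
ee_pos: [0.5517, 0.2313, 0.0244]
ee_rot: [[-0.234, -0.972, 0.0], [-0.972, 0.234, 0.0], [-0.0, -0.0, -1.0]]
ft_force: [0.3, -0.8, -3.2]
finger_gap: 0.641
finger_force: 50.0
```

Request:
{"name": "advance", "arguments": {"increments": [[0, 0, 0.0005, 0], [0, 0, 0.001, 0], [0, 0, 0.001, 0]]}}

```text
time: 10.5
ee_pos: [0.5517, 0.2313, 0.0234]
ee_rot: [[-0.234, -0.972, 0.0], [-0.972, 0.234, 0.0], [-0.0, -0.0, -1.0]]
ft_force: [-0.0, -0.0, -4.3]
finger_gap: 0.644
finger_force: 50.0
```

Request:
{"name": "advance", "arguments": {"increments": [[0, 0, 0.0005, 0], [0, 0, 0.0005, 0]]}}

```text
time: 10.7
ee_pos: [0.5517, 0.2313, 0.0234]
ee_rot: [[-0.234, -0.972, 0.0], [-0.972, 0.234, 0.0], [-0.0, -0.0, -1.0]]
ft_force: [-0.5, 0.3, -0.7]
finger_gap: 0.64
finger_force: 50.5
```

Request:
{"name": "advance", "arguments": {"increments": [[0, 0, 0.0005, 0], [0, 0, 0.0005, 0]]}}

```text
time: 10.9
ee_pos: [0.5517, 0.2313, 0.0233]
ee_rot: [[-0.234, -0.972, 0.0], [-0.972, 0.234, 0.0], [-0.0, -0.0, -1.0]]
ft_force: [-2.9, -1.4, 5.5]
finger_gap: 0.646
finger_force: 51.1
```

Request:
{"name": "advance", "arguments": {"increments": [[0, 0, 0.0005, 0], [0, 0, 0.0005, 0]]}}

```text
time: 11.1
ee_pos: [0.5518, 0.2313, 0.0233]
ee_rot: [[-0.233, -0.972, 0.001], [-0.972, 0.233, 0.0], [-0.0, -0.001, -1.0]]
ft_force: [-4.2, -0.1, 8.7]
finger_gap: 0.643
finger_force: 51.5
```

Request:
{"name": "advance", "arguments": {"increments": [[0, 0, 0, 0], [0, 0, 0, 0], [0, 0, 0, 0], [0, 0, 0, 0]], "jaw": 0.9}}

```text
time: 11.5
ee_pos: [0.5519, 0.2314, 0.0216]
ee_rot: [[-0.234, -0.972, 0.0], [-0.972, 0.234, 0.0], [-0.0, -0.0, -1.0]]
ft_force: [0.5, 0.9, -0.5]
finger_gap: 0.901
finger_force: 0.0
```

Request:
{"name": "advance", "arguments": {"increments": [[0, 0, -0.015, 0], [0, 0, -0.04, 0], [0, 0, -0.08, 0], [0, 0, -0.12, 0], [0, 0, -0.16, 0]]}}

```text
time: 12.0
ee_pos: [0.5516, 0.2312, 0.1832]
ee_rot: [[-0.234, -0.972, -0.0], [-0.972, 0.234, -0.0], [0.0, 0.0, -1.0]]
ft_force: [0.1, 0.9, 0.1]
finger_gap: 0.9
finger_force: 0.0
```

Request:
{"name": "advance", "arguments": {"increments": [[-0.005, 0, -0.01, 0], [-0.02, 0, -0.02, 0], [-0.03, 0, -0.02, 0], [-0.03, 0, -0.02, 0], [-0.03, 0, -0.02, 0]]}}

```text
time: 12.5
ee_pos: [0.558, 0.2602, 0.2001]
ee_rot: [[-0.234, -0.972, -0.003], [-0.972, 0.234, -0.002], [0.002, 0.002, -1.0]]
ft_force: [0.1, -0.2, -0.2]
finger_gap: 0.898
finger_force: 0.0
```

```bash
python3 -c '
from h import *
snap("v8");print(env.sense()["ee_pos"]);a=pickle.load(open("v8.pkl","rb"))[1][90:270,220:440];cv2.imwrite("pics/z4.png",cv2.resize(a,None,fx=3.3,fy=3.3,interpolation=cv2.INTER_CUBIC)[:,:,::-1])'
```

```text
[0.5580232  0.25993763 0.20025628]
```

View pics/z4.png

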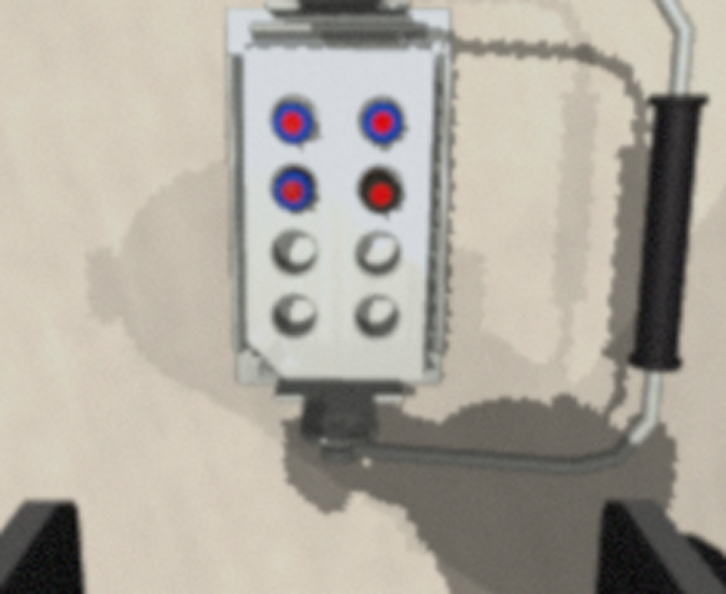

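The block is seated square, with its cut corner at the gusset (lower left) and the vials upright. The grip runs from about (679,98) to (656,367) in the crop.

Run:
```python
from h import *
s=env.sense();R=s["ee_rot"];t=s["ee_pos"]
c8,c6=[pickle.load(open(n,"rb"))[0] for n in("v8.pkl","v6.pkl")]
A=[np.array(p)/3.3+[219.6,89.6] for p in((679,98),(656,367))];B=[np.array(p)/4+[249.6,19.6] for p in((565,160),(546,468))]
c2,c3=[pickle.load(open(n,"rb"))[0] for n in("v2.pkl","v3.pkl")]
P=[tri([(c8,a),(c6,b)]) for a,b in zip(A,B)];print(P)
for c,q in((c8,A),(c6,B)):
    X=np.mean([plane(c,p,.082) for p in q],0);print(X,"tool",R.T@(X-t))
T=[R.T@(plane(c8,p,.082)-t) for p in A];print(T)
# block top edges in v8 at z=.044
for p in ((244,47),(441,47),(246,347),(423,372)): print((R.T@(plane(c8,np.array(p)/3.3+[219.6,89.6],.044)-t)).round(4))
print(t,R.round(3))
```

```text
[(array([0.45871206, 0.21585925, 0.08564552]), [np.float64(0.0002069339103494186), np.float64(0.00020693391034937392)]), (array([0.47486606, 0.28545358, 0.08461091]), [np.float64(0.00011161900753056014), np.float64(0.00011161900753046077)])]
[0.46600492 0.2513125  0.082     ] tool [0.02965107 0.08721078 0.1184964 ]
[0.46593075 0.25051581 0.082     ] tool [0.030443   0.0870965  0.11849793]
[array([0.06569936, 0.08705575, 0.11857591]), array([-0.00639722,  0.08736581,  0.1184169 ])]
[ 0.0797 -0.0284  0.1564]
[0.0797 0.029  0.1565]
[-0.0107 -0.03    0.1562]
[-0.0189  0.0261  0.1563]
[0.5580232  0.25993763 0.20025628] [[-0.234 -0.972 -0.002]
 [-0.972  0.234 -0.002]
 [ 0.002  0.002 -1.   ]]
```

Request:
{"name": "advance", "arguments": {"increments": [[0.012, 0.035, 0, 0], [0.024, 0.07, 0.01, 0], [0.0302, 0.0871, 0.03, 0], [0.0302, 0.0871, 0.06, 0], [0.0302, 0.0871, 0.09, 0]], "jaw": 0.55}}

```text
time: 13.05
ee_pos: [0.4662, 0.251, 0.1113]
ee_rot: [[-0.233, -0.972, 0.001], [-0.972, 0.233, 0.001], [-0.001, -0.001, -1.0]]
ft_force: [0.5, -0.2, 0.5]
finger_gap: 0.55
finger_force: 0.0
```

Request:
{"name": "advance", "arguments": {"increments": [[0, 0, 0.02, 0], [0, 0, 0.035, 0], [0, 0, 0.044, 0], [0, 0, 0.0465, 0], [0, 0, 0.0465, 0]]}}

```text
time: 13.55
ee_pos: [0.467, 0.2513, 0.0652]
ee_rot: [[-0.234, -0.972, -0.0], [-0.972, 0.234, -0.0], [0.0, 0.0, -1.0]]
ft_force: [0.8, -0.4, -0.2]
finger_gap: 0.549
finger_force: 0.0
```

Request:
{"name": "advance", "arguments": {"increments": [[0, 0, 0, 0], [0, 0, 0, 0], [0, 0, 0, 0], [0, 0, 0, 0], [0, 0, 0, 0]], "jaw": 0, "clamp_n": 35}}

```text
time: 14.05
ee_pos: [0.4667, 0.2516, 0.066]
ee_rot: [[-0.234, -0.972, 0.0], [-0.972, 0.234, 0.0], [-0.0, -0.0, -1.0]]
ft_force: [-3.7, 0.4, 5.7]
finger_gap: 0.123
finger_force: 34.4
```

Request:
{"name": "advance", "arguments": {"increments": [[0, -0.0024, -0.0087, 0], [0, -0.0057, -0.0171, 0], [0, -0.0097, -0.0251, 0], [0, -0.0146, -0.0326, 0], [0, -0.0202, -0.0397, 0]]}}

```text
time: 14.55
ee_pos: [0.4869, 0.2466, 0.106]
ee_rot: [[-0.234, -0.972, 0.0], [-0.972, 0.234, 0.0], [-0.0, 0.0, -1.0]]
ft_force: [-3.4, 2.1, 2.3]
finger_gap: 0.128
finger_force: 34.5
```

Request:
{"name": "advance", "arguments": {"increments": [[0, -0.0063, -0.0064, 0], [0, -0.0131, -0.0122, 0], [0, -0.0206, -0.0173, 0], [0, -0.0285, -0.0216, 0], [0, -0.0368, -0.0251, 0]]}}

```text
time: 15.05
ee_pos: [0.5237, 0.2379, 0.1315]
ee_rot: [[-0.234, -0.972, 0.002], [-0.972, 0.234, 0.0], [-0.001, -0.002, -1.0]]
ft_force: [-2.6, 0.6, 3.3]
finger_gap: 0.127
finger_force: 34.6
```

Request:
{"name": "advance", "arguments": {"increments": [[0, -0.0085, -0.0027, 0], [0, -0.0174, -0.0045, 0], [0, -0.0236, -0.0052, 0], [0, -0.029, -0.0055, 0], [0, -0.0308, -0.0055, 0]]}}

```text
time: 15.55
ee_pos: [0.5542, 0.2307, 0.1363]
ee_rot: [[-0.234, -0.972, 0.003], [-0.972, 0.234, 0.0], [-0.001, -0.003, -1.0]]
ft_force: [-0.3, -0.3, 5.3]
finger_gap: 0.123
finger_force: 34.9
```

Request:
{"name": "advance", "arguments": {"increments": [[0, 0, 0, 0], [0, 0, 0, 0], [0, 0, 0, 0]]}}

```text
time: 15.85
ee_pos: [0.5537, 0.2309, 0.1364]
ee_rot: [[-0.234, -0.972, 0.003], [-0.972, 0.234, 0.0], [-0.001, -0.002, -1.0]]
ft_force: [0.2, 0.7, 5.8]
finger_gap: 0.125
finger_force: 34.8
```

```bash
python3 -c '
from h import *
snap("v9");im=imaging.capture("side");cv2.imwrite("pics/s9.png",im[:,:,::-1])
a=pickle.load(open("v9.pkl","rb"))[1][:,160:480];b=im[180:290,260:420]
o=np.zeros((400,800,3),np.uint8);o[:,:320]=a;o[:330,320:800]=cv2.resize(b,None,fx=3,fy=3,interpolation=cv2.INTER_CUBIC)
cv2.imwrite("pics/z5.png",o[:,:,::-1])'
```

```text
(no output)
```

View pics/z5.png

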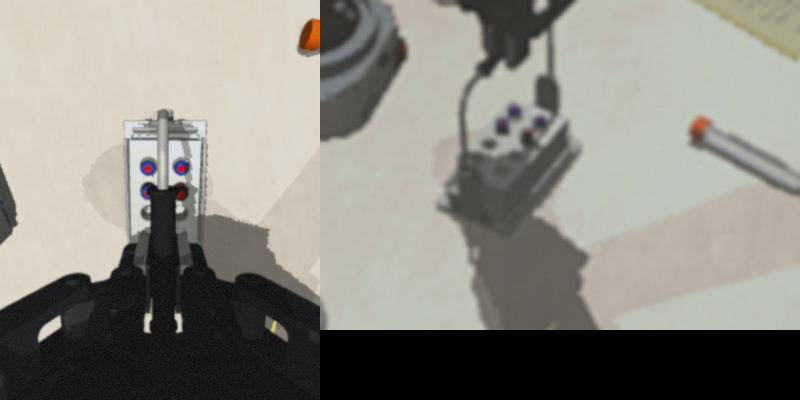

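The bail stands upright over the loaded carrier and all the vials are in place. I'll firm up the grip and lift.

Request:
{"name": "advance", "arguments": {"increments": [[0, 0, 0, 0], [0, 0, 0, 0], [0, 0, 0, 0]], "jaw": 0, "clamp_n": 100}}

```text
time: 16.25
ee_pos: [0.5537, 0.2309, 0.1365]
ee_rot: [[-0.233, -0.972, 0.003], [-0.972, 0.233, 0.0], [-0.001, -0.003, -1.0]]
ft_force: [-0.3, -0.8, 6.2]
finger_gap: 0.103
finger_force: 97.7
```

Request:
{"name": "advance", "arguments": {"increments": [[0, 0, -0.001, 0], [0, 0, -0.003, 0], [0, 0, -0.006, 0], [0, 0, -0.01, 0], [0, 0, -0.015, 0]]}}

```text
time: 16.75
ee_pos: [0.5512, 0.2302, 0.149]
ee_rot: [[-0.234, -0.972, -0.004], [-0.972, 0.234, -0.002], [0.003, 0.003, -1.0]]
ft_force: [-1.2, -0.1, -7.3]
finger_gap: 0.1
finger_force: 97.5
```

Request:
{"name": "advance", "arguments": {"increments": [[0, 0, -0.006, 0], [0, 0, -0.013, 0], [0, 0, -0.021, 0], [0, 0, -0.029, 0], [0, 0, -0.037, 0]]}}

```text
time: 17.25
ee_pos: [0.5523, 0.2309, 0.1886]
ee_rot: [[-0.234, -0.972, 0.0], [-0.972, 0.234, 0.0], [-0.0, -0.0, -1.0]]
ft_force: [-0.1, -0.5, -7.5]
finger_gap: 0.105
finger_force: 97.6
```

Request:
{"name": "advance", "arguments": {"increments": [[0, 0, -0.008, 0], [0, 0, -0.016, 0], [0, 0, -0.024, 0], [0, 0, -0.031, 0], [0, 0, -0.037, 0]]}}

```text
time: 17.75
ee_pos: [0.5523, 0.231, 0.2253]
ee_rot: [[-0.234, -0.972, 0.0], [-0.972, 0.234, 0.0], [-0.0, -0.0, -1.0]]
ft_force: [0.9, 0.1, -8.0]
finger_gap: 0.103
finger_force: 97.6
```

Request:
{"name": "advance", "arguments": {"increments": [[0, 0, -0.005, 0], [0, 0, -0.009, 0], [0, 0, -0.012, 0], [0, 0, -0.014, 0], [0, 0, -0.015, 0]]}}

```text
time: 18.25
ee_pos: [0.5522, 0.2309, 0.2396]
ee_rot: [[-0.234, -0.972, -0.0], [-0.972, 0.234, -0.0], [0.0, 0.0, -1.0]]
ft_force: [-0.2, -0.2, -8.2]
finger_gap: 0.102
finger_force: 97.6
```

Request:
{"name": "advance", "arguments": {"increments": [[0, 0, 0, 0], [0, 0, 0, 0], [0, 0, 0, 0], [0, 0, 0, 0], [0, 0, 0, 0]]}}

```text
time: 18.75
ee_pos: [0.5523, 0.2309, 0.2395]
ee_rot: [[-0.234, -0.972, -0.0], [-0.972, 0.234, -0.0], [0.0, 0.0, -1.0]]
ft_force: [-0.1, 0.5, -7.9]
finger_gap: 0.1
finger_force: 97.6
```

```bash
python3 -c '
from h import *
snap("va");im=imaging.capture("side");im2=imaging.capture("scene");print(env.sense()["moment"])
a=pickle.load(open("va.pkl","rb"))[1][:,160:480];b=im[130:290,260:420];e=im2[130:290,235:395]
o=np.zeros((400,800,3),np.uint8);o[:,:320]=a;o[:200,320:]=cv2.resize(np.hstack([b[:133],e[:133]]),(480,200),interpolation=cv2.INTER_CUBIC)
o=np.hstack([a,cv2.resize(b,(480,480))[:400]]);cv2.imwrite("pics/z6.png",o[:,:,::-1])'
```

```text
[ 0.01045726 -0.02407424 -0.01777518]
```

View pics/z6.png

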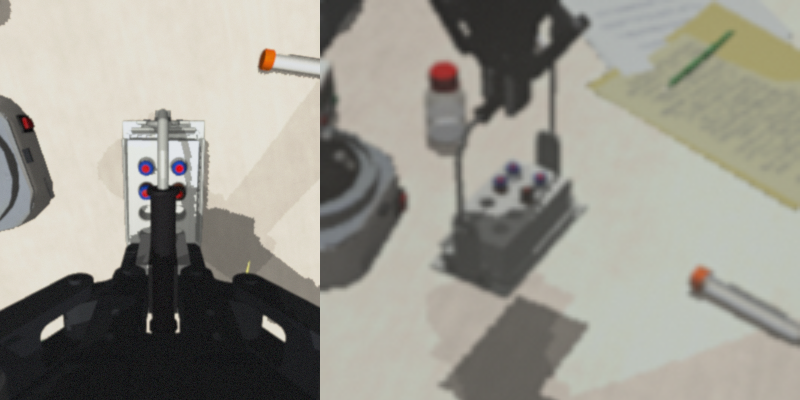

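The carrier hangs level about 10 cm up. It looks the same in the wrist view as before the lift, with the block and vials in place and the tube and bottle untouched. I'll let it settle briefly and hand in.

Request:
{"name": "advance", "arguments": {"increments": [[0, 0, 0, 0], [0, 0, 0, 0], [0, 0, 0, 0], [0, 0, 0, 0], [0, 0, 0, 0]]}}

```text
time: 19.4
ee_pos: [0.5523, 0.2309, 0.2396]
ee_rot: [[-0.234, -0.972, 0.0], [-0.972, 0.234, -0.0], [-0.0, -0.0, -1.0]]
ft_force: [0.2, -0.1, -7.3]
finger_gap: 0.105
finger_force: 97.6
```

Request:
{"name": "advance", "arguments": {"increments": [[0, 0, 0, 0], [0, 0, 0, 0], [0, 0, 0, 0], [0, 0, 0, 0], [0, 0, 0, 0]]}}

```text
time: 19.9
ee_pos: [0.5523, 0.2309, 0.2396]
ee_rot: [[-0.234, -0.972, -0.0], [-0.972, 0.234, -0.0], [0.0, 0.0, -1.0]]
ft_force: [0.1, -0.5, -7.6]
finger_gap: 0.101
finger_force: 97.6
```

```bash
python3 -c 'from workcell import env, imaging, close_job;print(close_job())'
```

```text
the job is handed in; nothing more can be done
None
```

The block is seated square in the carrier with its four vials standing, and the robot is holding the loaded carrier level and still by the upright handle, about 10 cm above the worktop; the job was handed in at 19.9 s and returned no verdict.

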